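# Vent the filter housing and find the socket for its cover nut

## Robot

A 6-joint arm with a two-finger parallel gripper is mounted at the origin on a cart in front of the work surface, level with it; the furniture and walls round the work are solid. World frame = base frame: x ahead of the robot, y to its left, z up, the work surface at z = 0. Lengths are in m, angles in rad, forces in N, time in s.
With the tool pointing down it reaches from about 0.425 to 0.95 m from the base axis. Payload 14.7 kg.
Tool frame: the origin (TCP) lies midway between the tips of the shut fingers; the grasp point (between the pads) lies 19 mm behind it; z points along the fingers, y is the line along which they close (so a half turn about z gives the same grasp; the last joint's range is limited). The gripper opens to 85 mm and grips with 20 to 120 N. Pads are 22 mm wide; open, the fingers measure 114 mm over their backs; the gripper's body (76 mm by 85 mm) begins 54 mm behind the grasp point. The pads swing forward as they close: fully open they stand 13 mm farther back than shut.
Start: joints at [-0.047, 0.48, 1.596, -0, 1.065, -0.047], TCP at [0.65, 0, 0.209] pointing down, gripper open.
Joint ranges: [-2.75, 2.75], [-0.82, 2.05], [0.23, 2.67], [-1.56, 4.7], [0.09, 2.69], [-2.92, 2.92]. Speed limits (rad/s): [1.89, 1.89, 2.39, 3.01, 3.01, 3.01].

## Interface

Orientations are given as a unit quaternion [w, x, y, z].
In Python, from workcell import r, optics gives the robot as it stands. The module is installed in compiled form; this text tells all that it offers.
- The arm moves only by the shell command python3 -m creep 'ROWS' [FORCE]. ROWS is JSON, a list that holds one entry, the list of rows, each a list of 7 numbers: the shift along the tool's x, y, z in m, then the turn, a rotation vector about the tool's x, y, z in degrees, then the opening in per cent of the stroke, from 0 (shut) to 100 (fully open). In form: [[[x, y, z, rx, ry, rz, hand], ...]]. A call has exactly 5 rows; each row shifts and turns the commanded pose from where the row before left it, along the tool's axes as they then stand; what a row does not reach is not made up. A row lasts 1/12 s, in which the tool goes at most 41.7 mm and 7.16 degrees, less where a joint would pass 70% of its speed; a pose out of reach is approached as far as the arm can. A call with a gripper value outside its range is refused whole. The fingers move at their own pace and stop on an object; FORCE is the grip in N (left out, the last holds). Time passes only in rows, so rows that do not move let the fingers close, or fill a call up. It gives the time, the measured TCP pose, the force, the opening and the grip force at its end, in the units of the state.
- r.sense(): the state, without advancing time (a new reading comes with each control period).
- optics.get_image(name): name is "scene" or "side" or "wrist"; returns a dict with "frame" (384x512x3 uint8, blue, green, red), "fx", "fy", "cx", "cy" (pixels), "rvec" (rotation vector, rad) and "tvec" (3), from world to camera coordinates, as OpenCV has them. Camera axes: x right, y down, z forward; pixel columns grow to the right and rows downward; lengths in m; the calibration is good to about 2 mm. A picture is of the moment at which its call begins. There is no depth.
- r.hand_in(): hands the job in; it is judged then, once.
The state is a dict: "clock": time; "joint_positions": joint angles; "joint_vel": joint speeds; "effort": joint torques, N m; "ee_pos": TCP position; "eef_rot": TCP orientation; "ft_force": force on the tool from outside, world axes, zero at the start; "torque": the same for the moment, N m; "opening": opening from 0.0 (shut) to 1.0 (fully open); "grasp_force": force on a finger pad.
Only numpy, scipy, OpenCV 4.12 (cv2) and the standard library are available. Lean on these libraries where they do the work, as an engineer would, in place of code of your own. Each camera call takes 0.05 s, during which the arm holds its last target. There are 200 camera calls.

## Task

Vent the pressure filter housing by pressing its treadle down to the stop for a moment, and let it come back up. Then try the sockets from the holder on the hex nut of the cover: put each one that does not go down over the nut back upright in a pocket of the holder, and leave the one that fits fully down on the nut with its rim on the cover. Finish still gripping that socket, seated and upright, without knocking the beaker, jar or film roll about.

Things in the scene. Friction and masses are not known exactly. Their poses are not given: they have to be found in the camera images.
- filter_housing: fixed pressure filter housing: steel drum 114 mm across on an aluminium base plate 160 x 270 x 8 mm, round cover with its top 60 mm above the worktop, six bolt heads 4 mm high on a 92 mm circle, the hex nut in its middle and the vent treadle beside it, 160 mm from the nut toward the frame's -y. Origin: under the plate, 60 mm from the nut's axis toward -y; z up
- nut (a point): foot of the fixed dark steel hex nut, on its axis at the cover's top face. 24 mm across flats, 14 mm high, top edge chamfered over 2.5 mm, a 10 mm stud end stands 3 mm above it. Two flats face this frame's +x and -x; z up. A socket too small stays on its top, its rim 14 mm above the cover; the one that fits goes down until its rim rests on the cover
- treadle (a joint): the vent treadle, a sprung hinged pedal: 0 rad at rest (up), 0.25 rad at its stop (fully down); springs back when let go. About 2.5 N on the pad starts it, about 7 N brings it to the stop
- treadle_pad (a point): centre of the top of the treadle's ribbed rubber pad (52 x 46 mm), about 48 mm above the worktop at rest, 18 mm lower at the stop; it moves with the pedal. The frame's -x points to the pedal's free end, 30 mm away; the hinge is 72 mm away on the +x side. At rest the pad rises toward the free end by 0.12 rad, at the stop it falls by 0.13 rad
- holder_mid (a point): centre of the fixed grey socket holder (240 x 75 x 14 mm), at the floor of its pockets, 6 mm above the worktop. Three round pockets, 46 mm in diameter and 8 mm deep, lie along the frame's x at -78, 0 and +78 mm; z up. Each holds one socket, open end down; which socket is where varies
- socket_a_mid (a point): socket a: loose, steel, outside like the other two: round body 41 mm in diameter, 33 mm high to its shoulder, then a square stem 18 x 18 mm to grip, 68 mm high in all; 0.11 to 0.22 kg. This point: on the axis, half-way up, 34 mm above the open lower rim; z up along the axis, x and y square to the stem's sides
- socket_a: socket a as a whole; origin on its axis at the open lower rim. Hex bore open downward, 22 mm deep, two flats facing its own +x and -x. The three bores are 17, 20 and 27 mm across flats, unseen while they stand in the holder; which socket has which is found by trying
- socket_b_mid (a point): socket b: loose, steel, outside like the other two: round body 41 mm in diameter, 33 mm high to its shoulder, then a square stem 18 x 18 mm to grip, 68 mm high in all; 0.11 to 0.22 kg. This point: on the axis, half-way up, 34 mm above the open lower rim; z up along the axis, x and y square to the stem's sides
- socket_b: socket b as a whole; origin on its axis at the open lower rim. Hex bore open downward, 22 mm deep, two flats facing its own +x and -x. The three bores are 17, 20 and 27 mm across flats, unseen while they stand in the holder; which socket has which is found by trying
- socket_c_mid (a point): socket c: loose, steel, outside like the other two: round body 41 mm in diameter, 33 mm high to its shoulder, then a square stem 18 x 18 mm to grip, 68 mm high in all; 0.11 to 0.22 kg. This point: on the axis, half-way up, 34 mm above the open lower rim; z up along the axis, x and y square to the stem's sides
- socket_c: socket c as a whole; origin on its axis at the open lower rim. Hex bore open downward, 22 mm deep, two flats facing its own +x and -x. The three bores are 17, 20 and 27 mm across flats, unseen while they stand in the holder; which socket has which is found by trying
- beaker_150: bystander: small glass beaker, 67 x 78 x 83 mm, standing; origin at the middle of its underside
- jar_caps: bystander: clear jar with screw caps in it, 78 mm wide, 107 mm high; origin at the middle of its underside
- film_roll: bystander: roll of sealing film standing on end, 36 mm wide, 104 mm high; origin at the middle of its underside
Things that resemble listed ones, but are neither listed nor needed, are in the scene too. Leave any turquoise look-alike of the socket_b alone. Leave any pink look-alike of the socket_c alone.

How it is judged:
By the outcome, as a careful person would: the job done as asked, in the order asked, and still so for the second after the job is handed in, while the arm keeps its last pose, push and grip.
It also fails if it takes over 72 s, if anything falls off the work surface, if the arm or the gripper's body presses on something with over 40 N, if the wrist force passes 120 N, or if a joint passes its speed limit or range.

## Working session

There is one attempt and no reset: what is moved stays moved. The work goes in short steps, Python scripts to look and compute and a shell command to move; the robot and the scene stay as the last step left them, time stands still between calls to the robot, and variables do not carry over. Pictures are saved under pics/ and viewed, at most 10 in all, crops included, and the job is handed in when it is done.

```bash
mkdir -p pics; cat > h.py <<'E'
import numpy as np, cv2
from workcell import r, optics
def cam(n):
    d=optics.get_image(n); R=cv2.Rodrigues(np.array(d['rvec'],float))[0]; t=np.array(d['tvec'],float).ravel()
    return d,R,t
def ray(c,u,v,z):
    d,R,t=c; o=-R.T@t; w=R.T@np.array([(u-d['cx'])/d['fx'],(v-d['cy'])/d['fy'],1]); return o+w*(z-o[2])/w[2]
def proj(c,p):
    d,R,t=c; q=R@np.array(p,float)+t; return d['fx']*q[0]/q[2]+d['cx'],d['fy']*q[1]/q[2]+d['cy']
def st():
    s=r.sense(); print({k:np.round(s[k],4).tolist() for k in('clock','joint_positions','ee_pos','eef_rot','ft_force','opening','grasp_force')})
E
python3 - <<'E'
from h import *
import pickle
C={n:cam(n) for n in('scene','side','wrist')}
pickle.dump(C,open('c0.pkl','wb'))
for n in C: print(n,C[n][0]['fx'],-C[n][1].T@C[n][2])
cv2.imwrite('pics/scene.png',cv2.resize(C['scene'][0]['frame'],(800,600)))
cv2.imwrite('pics/sw.png',cv2.resize(np.hstack([C['side'][0]['frame'],C['wrist'][0]['frame']]),(800,300)))
st()
E
```

```text
scene 433.251017037187 [-0.4097924  -0.66341111  0.81199817]
side 439.7483853274612 [0.40553391 0.94802005 0.67394512]
wrist 331.6712907629506 [0.64991078 0.08305015 0.37333049]
{'clock': 0.15, 'joint_positions': [-0.0466, 0.4807, 1.5967, -0.0, 1.0651, -0.0466], 'ee_pos': [0.6497, 0.0, 0.2088], 'eef_rot': [-0.0003, 0.7071, 0.7071, -0.0003], 'ft_force': [0.8163, -0.0135, -0.2301], 'opening': 1.0025, 'grasp_force': 0.0}
```

View pics/scene.png

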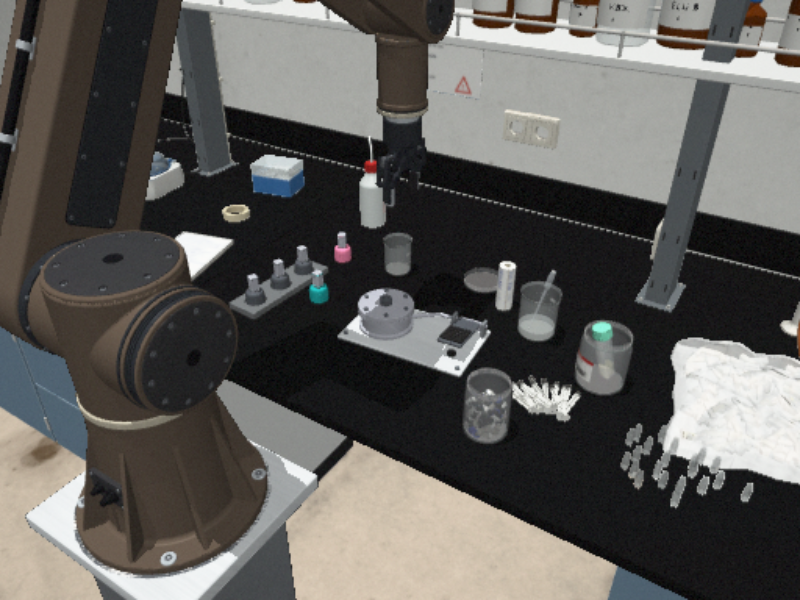

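View pics/sw.png

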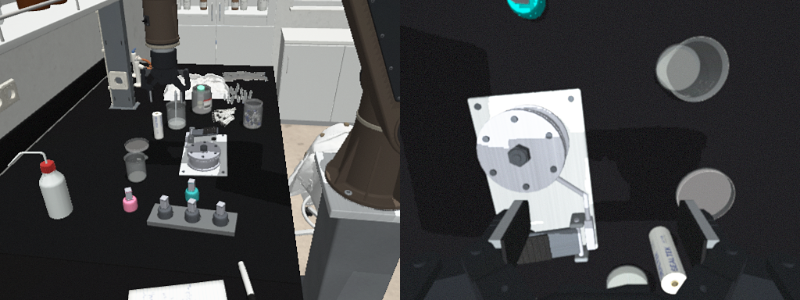

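The scene view shows the holder with three grey sockets at about (280,285), housing at (410,325), turquoise and pink look-alikes next to the holder at (318,288) and (343,248). The wrist view shows the nut at (519,155) and the treadle, partly under the finger, at (555,245).

```bash
python3 - <<'E'
from h import *
import pickle
C=pickle.load(open('c0.pkl','rb'))
W=C['wrist'][0]['frame'];S=C['side'][0]['frame'];G=C['scene'][0]['frame']
a=cv2.resize(S[215:305,180:310],None,fx=3,fy=3,interpolation=cv2.INTER_CUBIC) #390x270
b=cv2.resize(G[145:235,140:270],None,fx=3,fy=3,interpolation=cv2.INTER_CUBIC)
w=W[100:340,60:330]; w=cv2.resize(w,(400,356))
top=np.hstack([a,b])[:, :780]
out=np.zeros((600,780,3),np.uint8); out[:270]=top; 
w=cv2.resize(W[100:340,60:330],(371,330)); out[270:,:371]=w
out[270:540,390:780]=cv2.resize(S[150:240,200:330],None,fx=3,fy=3,interpolation=cv2.INTER_CUBIC)
cv2.imwrite('pics/comp.png',out)
g=cv2.cvtColor(W,cv2.COLOR_BGR2GRAY)
for n,u,v in(('nut',152,198),):
  print(n,ray(C['wrist'],u,v,.077))
E
```

```text
nut [ 0.54651445 -0.02648448  0.077     ]
```

View pics/comp.png

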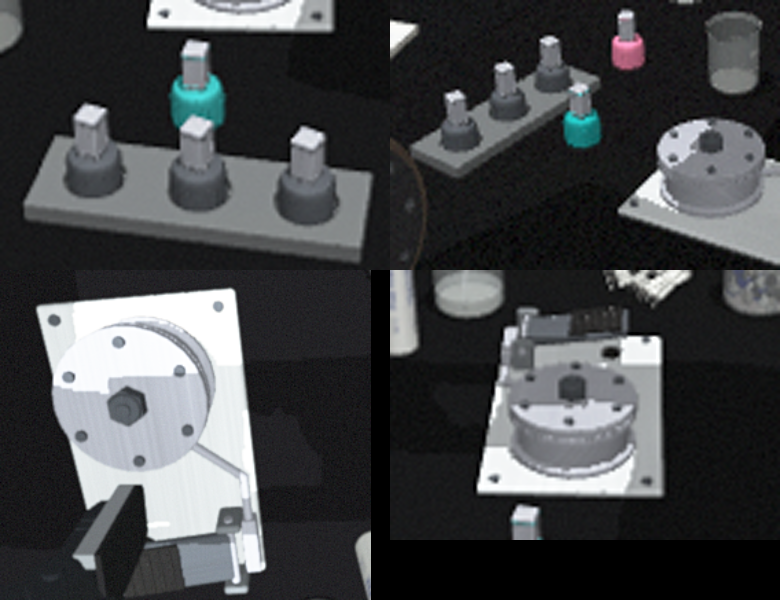

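Composite: the stem tops are at (91,111), (197,124) and (309,136) in the side crop. The nut is at (127,405) in the wrist crop, with plate corners at (38,308), (233,290) and (262,570). The pad is at about (145,568), half hidden by a finger.

```bash
python3 - <<'E'
from h import *
import pickle
C=pickle.load(open('c0.pkl','rb'))
w=lambda x,y,z: ray(C['wrist'],60+x/1.374,100+(y-270)/1.374,z)
s=lambda x,y,z: ray(C['side'],180+x/3,215+y/3,z)
g=lambda x,y,z: ray(C['scene'],140+(x-390)/3,145+y/3,z)
s2=lambda x,y,z: ray(C['side'],200+(x-390)/3,150+(y-270)/3,z)
P=[w(38,308,.008),w(233,290,.008),w(262,570,.008)]
print('plate',P)
print('ang', [np.degrees(np.arctan2(*(b-a)[1::-1])) for a,b in zip(P,P[1:])],[np.linalg.norm(b-a) for a,b in zip(P,P[1:])])
print('nut w',w(127,405,.077),'s',s2(571,378,.077),'g',g(711,134,.077))
for a in((91,111),(197,124),(309,136)): print('st side',s(*a,.074))
for a in((456,95),(504,68),(549,42)): print('st scene',g(*a,.074))
H=[s(*a,.014) for a in((60,138),(372,172),(361,243),(27,205))]
print('holder',H,np.mean(H,0))
print('pad',w(140,568,.048), w(95,575,.05),'hinge',w(240,560,.04))
E
```

```text
plate [array([0.46073101, 0.02998173, 0.008     ]), array([0.61638801, 0.04410362, 0.008     ]), array([ 0.63670747, -0.22410512,  0.008     ])]
ang [np.float64(5.183936278326384), np.float64(-85.66755698805271)] [np.float64(0.15629628741328652), np.float64(0.26897734303084286)]
nut w [ 0.54689768 -0.0267414   0.077     ] s [ 0.54041409 -0.02725763  0.077     ] g [ 0.53862189 -0.03339084  0.077     ]
st side [0.61125097 0.24630356 0.074     ]
st side [0.53479104 0.25143978 0.074     ]
st side [0.45651877 0.25492325 0.074     ]
st scene [0.4576721  0.24893178 0.074     ]
st scene [0.53146914 0.24358924 0.074     ]
st scene [0.60671112 0.2393006  0.074     ]
holder [array([0.64798681, 0.20973412, 0.014     ]), array([0.41273565, 0.21964533, 0.014     ]), array([0.41695751, 0.29116629, 0.014     ]), array([0.65365217, 0.28236987, 0.014     ])] [0.53283303 0.2507289  0.014     ]
pad [ 0.53220317 -0.1884221   0.048     ] [ 0.4931285  -0.19417427  0.05      ] hinge [ 0.61851999 -0.18644159  0.04      ]
```

```bash
python3 -m creep '[[[-0.03,-0.012,0,0,0,0,100],[-0.03,-0.012,0,0,0,0,100],[-0.03,-0.012,0,0,0,0,100],[-0.03,-0.012,0,0,0,0,100],[-0.03,-0.012,0,0,0,0,100]]]' >/dev/null; python3 -m creep '[[[-0.03,-0.012,0,0,0,0,100],[-0.03,-0.012,0,0,0,0,100],[-0.03,-0.012,0,0,0,0,100],[0,0,0,0,0,-4.5,100],[0,0,0,0,0,0,100]]]'
python3 - <<'E'
from h import *
import pickle
c=cam('wrist'); pickle.dump(c,open('c1.pkl','wb')); cv2.imwrite('pics/w1.png',cv2.resize(c[0]['frame'],(800,600))); st()
E
```

```text
clock: 0.98
ee_pos: [0.5532, -0.2415, 0.2091]
eef_rot: [-0.0, 0.678, 0.735, -0.0]
ft_force: [0.3, 0.2, 0.3]
opening: 1.002
grasp_force: 0.0
{'clock': 1.0333, 'joint_positions': [-0.4601, 0.4157, 1.7066, 0.0002, 1.0196, -0.5366], 'ee_pos': [0.5536, -0.2405, 0.2091], 'eef_rot': [-0.0002, 0.6796, 0.7336, 0.0], 'ft_force': [0.3557, 0.6642, 0.6984], 'opening': 0.9992, 'grasp_force': 0.0}
```

View pics/w1.png

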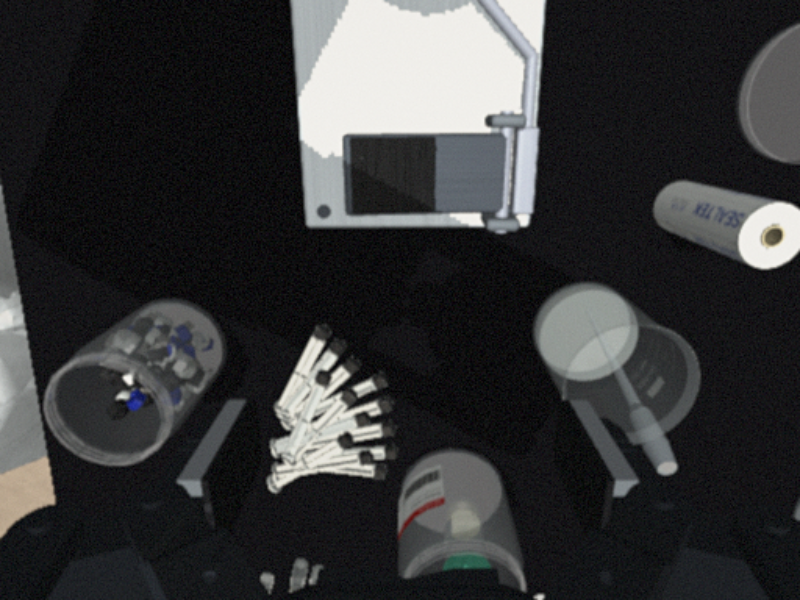

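The wrist view shows the housing square to the tool. The ribbed pad spans (346–436, 135–213), so its centre is at (391,174).

```bash
cat >> h.py <<'E'
def to(x,y,z=None):
    s=r.sense(); w,a,b,c=s['eef_rot']; from scipy.spatial.transform import Rotation as Ro
    R=Ro.from_quat([a,b,c,w]).as_matrix(); p=np.array(s['ee_pos']); d=np.array([x,y,p[2] if z is None else z])-p
    print('tool shift',np.round(R.T@d,4)); 
E
python3 - <<'E'
from h import *
import pickle
c=pickle.load(open('c1.pkl','rb'))
f=1.5625
p=ray(c,391/f,174/f,.048); print(p); to(p[0],p[1],.07)
for a in((346,135,.051),(436,135,.045),(346,213,.051),(436,213,.045)): print(ray(c,a[0]/f,a[1]/f,a[2]))
R=np.array([-np.sin(np.radians(4.5)),np.cos(np.radians(4.5))]); print('nut est',p[:2]+.16*R)
E
```

```text
[ 0.53951152 -0.19117188  0.048     ]
tool shift [ 0.0502 -0.0103  0.1391]
[ 0.51132758 -0.17040791  0.051     ]
[ 0.56499177 -0.16626109  0.045     ]
[ 0.51327319 -0.21683074  0.051     ]
[ 0.56963086 -0.21333795  0.045     ]
nut est [ 0.52695807 -0.03166511]
```

```bash
python3 -m creep '[[[0.025,-0.005,0.02,0,0,0,0],[0.025,-0.005,0.02,0,0,0,0],[0,0,0.03,0,0,0,0],[0,0,0.03,0,0,0,0],[0,0,0.02,0,0,0,0]]]' 30; python3 -m creep '[[[0,0,0.015,0,0,0,0],[0,0,0.015,0,0,0,0],[0,0,0,0,0,0,0],[0,0,0,0,0,0,0],[0,0,0,0,0,0,0]]]'; python3 -m creep '[[[0,0,0.005,0,0,0,0],[0,0,0.005,0,0,0,0],[0,0,0.005,0,0,0,0],[0,0,0.005,0,0,0,0],[0,0,0,0,0,0,0]]]'
```

```text
clock: 1.45
ee_pos: [0.5395, -0.1889, 0.0871]
eef_rot: [-0.001, 0.679, 0.734, -0.0]
ft_force: [0.0, -0.1, -0.2]
opening: 0.299
grasp_force: 0.0
clock: 1.87
ee_pos: [0.5407, -0.1905, 0.06]
eef_rot: [0.0, 0.679, 0.734, 0.0]
ft_force: [1.1, -0.2, -0.2]
opening: 0.002
grasp_force: 0.0
clock: 2.28
ee_pos: [0.5395, -0.1907, 0.0383]
eef_rot: [-0.001, 0.679, 0.734, -0.0]
ft_force: [0.1, 0.4, -0.3]
opening: -0.001
grasp_force: 0.0
```

```bash
python3 -m creep '[[[0,0,0.002,0,0,0,0],[0,0,0.002,0,0,0,0],[0,0,0,0,0,0,0],[0,0,0,0,0,0,0],[0,0,0,0,0,0,0]]]'; python3 - <<'E'
from h import *
A=[]
for n in('scene','side','wrist'):
    c=cam(n); p=proj(c,(.5395,-.191,.035)); f=c[0]['frame']; u,v=map(int,p)
    u=min(max(u,65),447);v=min(max(v,65),319)
    A.append(cv2.resize(f[v-65:v+65,u-65:u+65],(266,266),interpolation=cv2.INTER_CUBIC)); 
cv2.imwrite('pics/t.png',np.hstack(A))
E
```

```text
clock: 2.7
ee_pos: [0.5402, -0.191, 0.0354]
eef_rot: [0.0, 0.679, 0.734, 0.0]
ft_force: [-0.4, 0.2, 0.5]
opening: 0.001
grasp_force: 0.0
```

View pics/t.png

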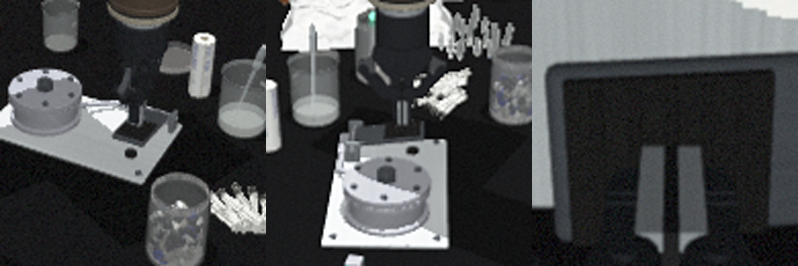

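The wrist crop shows the shut fingers on the pad at about (670,190). The pad's apparent width suggests it is already low, so I continue down and watch the force.

```bash
for i in 1; do python3 -m creep '[[[0,0,0.002,0,0,0,0],[0,0,0.002,0,0,0,0],[0,0,0,0,0,0,0],[0,0,0,0,0,0,0],[0,0,0,0,0,0,0]]]'; python3 -m creep '[[[0,0,0.002,0,0,0,0],[0,0,0.001,0,0,0,0],[0,0,0,0,0,0,0],[0,0,0,0,0,0,0],[0,0,0,0,0,0,0]]]'; done
```

```text
clock: 3.27
ee_pos: [0.5401, -0.1909, 0.0312]
eef_rot: [-0.0, 0.679, 0.734, -0.0]
ft_force: [-0.2, -0.3, 0.3]
opening: -0.001
grasp_force: 0.0
clock: 3.68
ee_pos: [0.5401, -0.1909, 0.0283]
eef_rot: [-0.0, 0.679, 0.734, 0.0]
ft_force: [-0.3, -0.6, -0.2]
opening: -0.004
grasp_force: 0.0
```

```bash
python3 - <<'E'
from h import *
c=cam('wrist'); cv2.imwrite('pics/t2.png',cv2.resize(c[0]['frame'],(800,600))); st()
print('cam',-c[1].T@c[2])
a=np.radians(4.5);X=np.array([np.cos(a),np.sin(a)]);Y=np.array([-X[1],X[0]])
for nm,zc,sl in(('rest',.048,-.12),('down',.03,.13)):
  for sx in(-.026,.026):
    for sy in(.023,-.023):
      q=np.array([.5395,-.191])+sx*X+sy*Y; u=proj(c,(*q,zc+sl*sx)); print(nm,sx,sy,np.round(np.array(u)*1.5625))
s=r.sense()['ee_pos']; print('tip',np.array(proj(c,s))*1.5625)
E
```

```text
{'clock': 3.7333, 'joint_positions': [-0.3927, 0.6143, 1.9177, 0.0, 0.6096, -0.4712], 'ee_pos': [0.5401, -0.1909, 0.0283], 'eef_rot': [0.0, 0.6788, 0.7343, 0.0], 'ft_force': [-0.1484, 0.3432, 0.0455], 'opening': 0.0029, 'grasp_force': 0.0}
cam [ 0.53366278 -0.10815666  0.19287477]
rest -0.026 0.023 [317. 334.]
rest -0.026 -0.023 [325. 464.]
rest 0.026 0.023 [489. 326.]
rest 0.026 -0.023 [482. 453.]
down -0.026 0.023 [328. 306.]
down -0.026 -0.023 [334. 423.]
down 0.026 0.023 [484. 313.]
down 0.026 -0.023 [477. 433.]
tip [406.5263395  368.49519677]
```

View pics/t2.png

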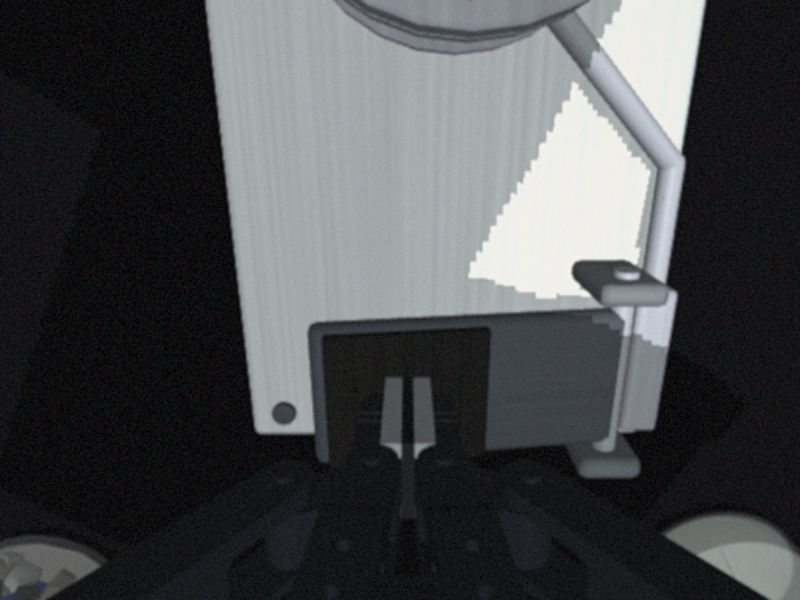

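The wrist view shows the pad still at its rest corners (322,335)/(490,327), with the fingertips at about (408,378), which looks slightly above it. I continue down in small steps.

```bash
for i in 1; do python3 -m creep '[[[0,0,0.002,0,0,0,0],[0,0,0.002,0,0,0,0],[0,0,0,0,0,0,0],[0,0,0,0,0,0,0],[0,0,0,0,0,0,0]]]'|grep -E 'ee_pos|ft'; python3 -m creep '[[[0,0,0.002,0,0,0,0],[0,0,0.002,0,0,0,0],[0,0,0,0,0,0,0],[0,0,0,0,0,0,0],[0,0,0,0,0,0,0]]]'|grep -E 'ee_pos|ft'; done
python3 - <<'E'
from h import *
c=cam('wrist'); f=cv2.resize(c[0]['frame'],(800,600))
o=[f[280:500,280:540]]
for n in('scene','side'):
    c=cam(n); p=proj(c,(.5395,-.191,.045)); g=c[0]['frame']; u,v=map(int,p)
    o.append(cv2.resize(g[v-27:v+28,u-33:u+32],(260,220),interpolation=cv2.INTER_CUBIC))
    print(n,(np.array(proj(c,r.sense()['ee_pos']))-(u-33,v-27))*4)
cv2.imwrite('pics/t3.png',np.hstack(o))
E
```

```text
ee_pos: [0.5401, -0.1909, 0.0243]
ft_force: [-0.2, -0.2, 1.9]
ee_pos: [0.54, -0.1909, 0.0202]
ft_force: [-2.3, -0.5, 2.1]
scene [131.15020067 137.12898072]
side [135.04453684 140.16475523]
```

View pics/t3.png

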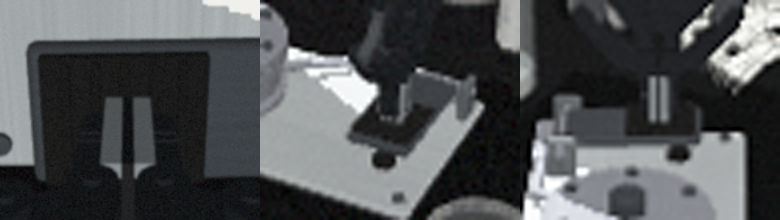

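Contact is made at ee z of about 0.024, and the crop shows the fingertips on the pad at (128,100). The real tips therefore sit about 23 mm above the reported TCP. I keep pressing to the stop.

```bash
python3 -m creep '[[[0,0,0.003,0,0,0,0],[0,0,0.003,0,0,0,0],[0,0,0,0,0,0,0],[0,0,0,0,0,0,0],[0,0,0,0,0,0,0]]]'|grep -E 'ee_pos|ft'; python3 -m creep '[[[0,0,0.002,0,0,0,0],[0,0,0.002,0,0,0,0],[0,0,0,0,0,0,0],[0,0,0,0,0,0,0],[0,0,0,0,0,0,0]]]'|grep -E 'ee_pos|ft'; python3 -m creep '[[[0,0,0.002,0,0,0,0],[0,0,0.001,0,0,0,0],[0,0,0,0,0,0,0],[0,0,0,0,0,0,0],[0,0,0,0,0,0,0]]]'|grep -E 'ee_pos|ft'
```

```text
ee_pos: [0.54, -0.1909, 0.0142]
ft_force: [-2.2, -1.5, 5.4]
ee_pos: [0.54, -0.1909, 0.0104]
ft_force: [-3.6, -1.2, 5.9]
ee_pos: [0.5402, -0.191, 0.0084]
ft_force: [-7.4, 0.4, 26.8]
```

The stop is reached: force jumped to 27 N, 16 mm below first contact. I release and move to look straight down at the nut.

```bash
python3 -m creep '[[[0,0,0,0,0,0,0],[0,0,-0.01,0,0,0,0],[0,0,-0.02,0,0,0,0],[0,0,-0.035,0,0,0,0],[0,0,-0.035,0,0,0,0]]]' >/dev/null; python3 -m creep '[[[0.02,0,-0.03,0,0,0,50],[0.03,0,-0.03,0,0,0,50],[0.03,0,-0.02,0,0,0,50],[0,0,0,0,0,0,50],[0,0,0,0,0,0,50]]]'
python3 - <<'E'
from h import *
import pickle
c=cam('wrist'); pickle.dump(c,open('c2.pkl','wb')); f=c[0]['frame']; print('cam',-c[1].T@c[2])
u,v=map(int,proj(c,(.545,-.03,.077))); 
g=cv2.cvtColor(f,cv2.COLOR_BGR2GRAY)
w=g[v-45:v+45,u-45:u+45]; m=(w<90).astype(np.uint8)
n,l,s,ce=cv2.connectedComponentsWithStats(m)
for i in range(1,n):
  if s[i,4]>20:
    uu,vv=ce[i]+(u-45,v-45); print(s[i],(uu,vv),ray(c,uu,vv,.0745 if s[i,4]>300 else .064))
st()
# pad dark height check
cv2.imwrite('pics/n.png',f)
E
```

```text
clock: 6.8
ee_pos: [0.5347, -0.1106, 0.1881]
eef_rot: [0.001, 0.678, 0.735, 0.001]
ft_force: [0.1, -0.6, -0.0]
opening: 0.501
grasp_force: 0.0
cam [ 0.52760575 -0.02770489  0.35263705]
[ 28  32  28  30 109] (np.float64(277.9082568807339), np.float64(83.11009174311926)) [ 0.54339987 -0.03191271  0.064     ]
{'clock': 6.85, 'joint_positions': [-0.261, 0.3599, 1.862, -0.0, 0.9185, -0.3409], 'ee_pos': [0.5342, -0.1113, 0.1871], 'eef_rot': [0.0005, 0.6783, 0.7348, 0.0003], 'ft_force': [-1.2484, -0.5876, -1.2751], 'opening': 0.5003, 'grasp_force': 0.0}
```

```bash
python3 - <<'E'
from h import *
import pickle
c=pickle.load(open('c2.pkl','rb')); f=c[0]['frame']
g=cv2.cvtColor(f,cv2.COLOR_BGR2GRAY)
w=g[58:108,253:303]
for th in(80,100,120):
  cs,_=cv2.findContours((w<th).astype(np.uint8),cv2.RETR_EXTERNAL,cv2.CHAIN_APPROX_NONE)
  k=max(cs,key=cv2.contourArea); h=cv2.convexHull(k); M=cv2.moments(h); u,v=M['m10']/M['m00']+253,M['m01']/M['m00']+58
  print(th,cv2.contourArea(h),u,v,ray(c,u,v,.071),cv2.approxPolyDP(h,2.5,True).reshape(-1,2).tolist(),cv2.boundingRect(h))
cv2.imwrite('pics/n2.png',np.hstack([cv2.resize(f[8:158,203:353],(400,400),interpolation=cv2.INTER_CUBIC),cv2.resize(w,(400,400),interpolation=cv2.INTER_CUBIC)[...,None].repeat(3,2)]))
E
```

```text
80 2.0 287.5 92.0 [ 0.55148791 -0.03804175  0.071     ] [[36, 33], [33, 35]] (33, 33, 4, 3)
100 666.5 277.6176544136034 82.33808452113028 [ 0.54272462 -0.03123898  0.071     ] [[27, 9], [38, 17], [38, 31], [28, 39], [21, 39], [12, 33], [11, 19], [19, 11]] (11, 9, 28, 31)
120 708.5 277.9301340860974 82.32204187250059 [ 0.54297503 -0.03120625  0.071     ] [[25, 8], [39, 18], [38, 33], [27, 40], [11, 32], [11, 17]] (11, 8, 29, 33)
```

View pics/n2.png

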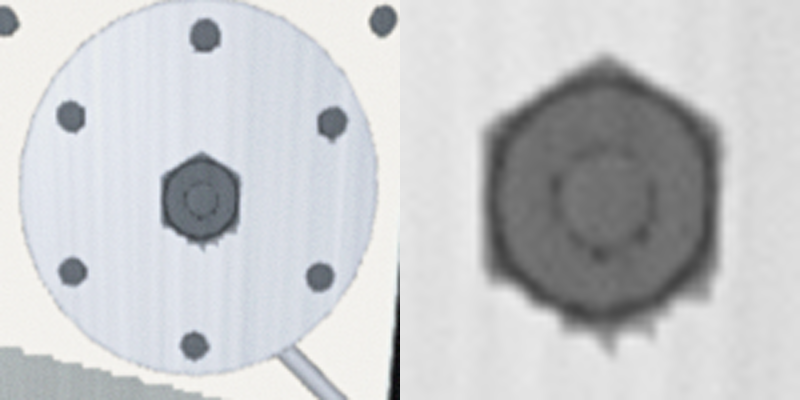

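The nut is centred at (202,200) in the left crop, with flats left and right, so it is square to the tool at (0.543, -0.0315). Next I go over the holder.

```bash
python3 -m creep '[[[0.035,0.003,0,0,0,0,50],[0.035,0.003,0,0,0,0,50],[0.035,0.003,0,0,0,0,50],[0.035,0.003,0,0,0,0,50],[0.035,0.003,0,0,0,0,50]]]' >/dev/null; python3 -m creep '[[[0.035,0.003,0,0,0,0,50],[0.035,0.003,0,0,0,0,50],[0.032,0.003,0,0,0,0,50],[0,0,0,0,0,0,50],[0,0,0,0,0,0,50]]]'
python3 - <<'E'
from h import *
import pickle
c=cam('wrist'); pickle.dump(c,open('c3.pkl','wb')); f=c[0]['frame']; print('cam',-c[1].T@c[2]);st()
cv2.imwrite('pics/h.png',cv2.resize(f,(800,600),interpolation=cv2.INTER_CUBIC))
E
```

```text
clock: 7.68
ee_pos: [0.5358, 0.167, 0.1854]
eef_rot: [-0.0, 0.678, 0.735, -0.001]
ft_force: [0.6, -0.4, 0.3]
opening: 0.502
grasp_force: 0.0
cam [0.52952167 0.24981389 0.34991105]
{'clock': 7.7333, 'joint_positions': [0.2464, 0.3838, 1.8273, -0.0003, 0.9324, 0.1673], 'ee_pos': [0.5358, 0.1659, 0.1855], 'eef_rot': [-0.0004, 0.6785, 0.7346, -0.0009], 'ft_force': [-0.6172, -0.8561, 0.1962], 'opening': 0.4993, 'grasp_force': 0.0}
```

View pics/h.png

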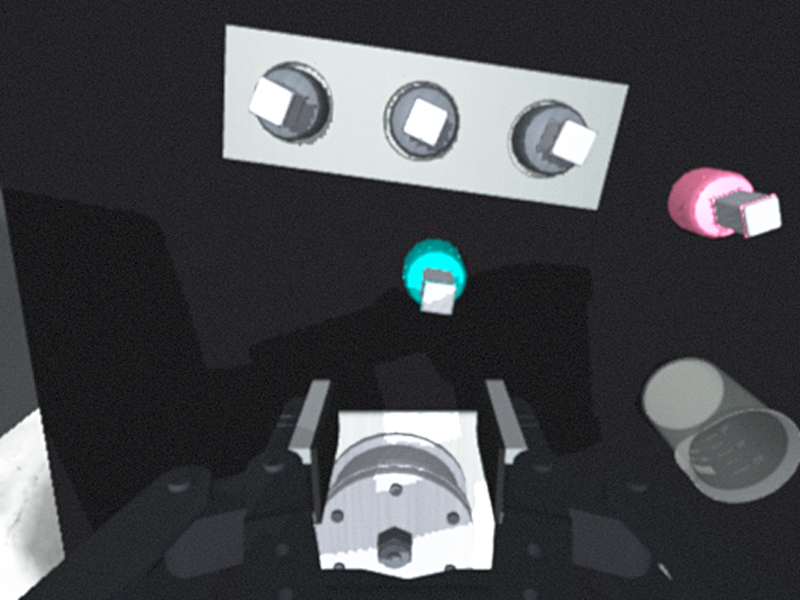

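The wrist view shows three stem tops at (271,102), (426,122) and (574,143), the holder around them, and the turquoise look-alike at (436,280).

```bash
python3 - <<'E'
from h import *
import pickle
c=pickle.load(open('c3.pkl','rb')); f=c[0]['frame']
m=(f.min(2)>228).astype(np.uint8)[:110]
a=np.radians(4.5)
for k in cv2.findContours(m,cv2.RETR_EXTERNAL,cv2.CHAIN_APPROX_NONE)[0]:
  if cv2.contourArea(k)<150: continue
  (u,v),wh,_=cv2.minAreaRect(k); b=cv2.boxPoints(cv2.minAreaRect(k))
  P=np.array([ray(c,*q,.074)[:2] for q in b]); e=P[1]-P[0]; yaw=(np.degrees(np.arctan2(e[1],e[0]))+45)%90-45
  print((u,v),wh,'pos',P.mean(0).round(4),'yaw',yaw.round(1),'sides',np.linalg.norm(P-np.roll(P,1,0),axis=1).round(4))
  to(*P.mean(0))
f_=1.5625
H=[ray(c,x/f_,y/f_,.014)[:2] for x,y in((226,25),(627,85),(598,210),(223,158))]; print(np.round(H,4),np.mean(H,0))
d=H[1]-H[0]; print(np.degrees(np.arctan2(d[1],d[0])))
E
```

```text
(367.2054443359375, 91.04793548583984) (20.772907257080078, 22.75916290283203) pos [0.6149 0.2455] yaw -16.2 sides [0.0172 0.0168 0.0169 0.017 ]
tool shift [ 0.0731  0.0852 -0.0002]
(272.0361022949219, 77.2938232421875) (21.626873016357422, 22.64221954345703) pos [0.5383 0.2497] yaw -20.5 sides [0.0171 0.0169 0.0168 0.017 ]
tool shift [ 0.0833  0.0092 -0.0001]
(172.4000244140625, 64.20001220703125) (24.149532318115234, 22.360679626464844) pos [0.4602 0.253 ] yaw -27.8 sides [0.0181 0.0171 0.0178 0.0172]
tool shift [ 0.0928 -0.0685  0.0001]
[[0.4202 0.2928]
 [0.6593 0.2798]
 [0.6569 0.2043]
 [0.4159 0.2175]] [0.53805783 0.24860198]
-3.1189360287423886
```

```bash
python3 - <<'E'
from h import *
import pickle
c=pickle.load(open('c3.pkl','rb'))
p=np.array([.5358,.1664,.1854]); a=np.radians(4.5); X=np.array([-np.sin(a),np.cos(a),0]); Y=np.array([np.cos(a),np.sin(a),0])
for dz in(0,.01,.02,.03,.04): 
  for fx in (.011,.0): print(dz,fx,[np.round(np.array(proj(c,p+X*fx+s*Y*.02125+[0,0,dz]))*1.5625) for s in(-1,1)])
E
```

```text
0 0.011 [array([345., 341.]), array([468., 341.])]
0 0.0 [array([346., 370.]), array([466., 370.])]
0.01 0.011 [array([341., 354.]), array([471., 354.])]
0.01 0.0 [array([343., 383.]), array([470., 384.])]
0.02 0.011 [array([337., 367.]), array([475., 368.])]
0.02 0.0 [array([339., 399.]), array([473., 399.])]
0.03 0.011 [array([333., 383.]), array([479., 383.])]
0.03 0.0 [array([335., 416.]), array([477., 416.])]
0.04 0.011 [array([328., 401.]), array([484., 401.])]
0.04 0.0 [array([330., 435.]), array([482., 436.])]
```

```bash
python3 -m creep '[[[0.035,0.004,0,0,0,0,50],[0.035,0.004,0,0,0,0,50],[0.0133,0.0012,0,0,0,0,50],[0,0,0,0,0,6.25,50],[0,0,0,0,0,6.25,50]]]' >/dev/null; python3 -m creep '[[[0,0,0,0,0,6.25,50],[0,0,0,0,0,6.25,50],[0,0,0.04,0,0,0,50],[0,0,0.03,0,0,0,50],[0,0,0,0,0,0,50]]]'
python3 - <<'E'
from h import *
import pickle
to(.5383,.2497,.02)
c=cam('scene'); f=c[0]['frame'];u,v=map(int,proj(c,(.5383,.2497,.09))); a=cv2.resize(f[v-50:v+50,u-50:u+50],(400,400))
c=cam('side'); f=c[0]['frame'];u,v=map(int,proj(c,(.5383,.2497,.09))); b=cv2.resize(f[v-50:v+50,u-50:u+50],(400,400))
cv2.imwrite('pics/g.png',np.hstack([a,b]))
E
```

```text
clock: 8.57
ee_pos: [0.5357, 0.247, 0.1115]
eef_rot: [-0.001, 0.822, 0.569, -0.004]
ft_force: [-2.7, -1.0, -0.6]
opening: 0.503
grasp_force: 0.0
tool shift [0.004  0.002  0.0915]
```

View pics/g.png

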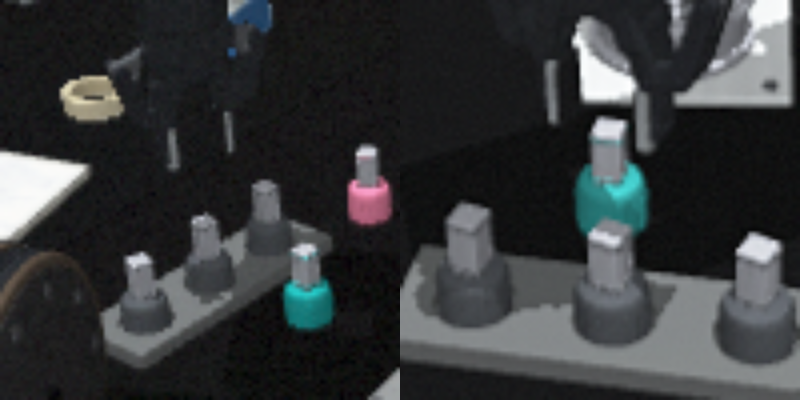

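The two views show the open fingers, at (173,165)/(228,150) in scene and (553,120)/(645,150) in side, straddling above the middle stem. That uses up my viewing budget, so I go on by numbers.

```bash
python3 -m creep '[[[0,0,0,0,0,0,50],[0,0,0,0,0,0,50],[0,0,0,0,0,0,50],[0,0,0,0,0,0,50],[0,0,0,0,0,0,50]]]' >/dev/null; python3 - <<'E'
from h import *
to(.5383,.2497,.02)
E
```

```text
tool shift [-0.0009 -0.0006  0.0976]
```

```bash
python3 -m creep '[[[-0.001,-0.001,0.03,0,0,0,50],[0,0,0.03,0,0,0,50],[0,0,0.02,0,0,0,50],[0,0,0.01,0,0,0,50],[0,0,0.006,0,0,0,50]]]'; python3 -m creep '[[[0,0,0,0,0,0,0],[0,0,0,0,0,0,0],[0,0,0,0,0,0,0],[0,0,0,0,0,0,0],[0,0,0,0,0,0,0]]]' 60
```

```text
clock: 9.5
ee_pos: [0.5368, 0.2494, 0.0197]
eef_rot: [-0.0, 0.822, 0.57, -0.001]
ft_force: [0.6, 0.6, 0.4]
opening: 0.5
grasp_force: 0.0
clock: 9.92
ee_pos: [0.538, 0.2498, 0.0217]
eef_rot: [0.0, 0.822, 0.57, 0.001]
ft_force: [-0.2, 0.1, 5.7]
opening: 0.204
grasp_force: 59.5
```

```bash
python3 -m creep '[[[0,0,-0.02,0,0,0,0],[0,0,-0.03,0,0,0,0],[0,0,-0.035,0,0,0,0],[0,0,-0.035,0,0,0,0],[0,0,0,0,0,-6.25,0]]]' ; python3 -m creep '[[[0,0,0,0,0,-6.25,0],[0,0,0,0,0,-6.25,0],[0,0,0,0,0,-6.25,0],[0,0,0,0,0,0,0],[0,0,0,0,0,0,0]]]'; python3 - <<'E'
from h import *
to(.543,-.0315,.11);st()
E
```

```text
clock: 10.33
ee_pos: [0.5407, 0.2509, 0.1476]
eef_rot: [0.001, 0.79, 0.613, 0.004]
ft_force: [1.6, 0.4, -0.5]
opening: 0.204
grasp_force: 58.8
clock: 10.75
ee_pos: [0.5374, 0.2495, 0.1411]
eef_rot: [0.0, 0.68, 0.733, 0.0]
ft_force: [0.1, -0.1, -2.2]
opening: 0.204
grasp_force: 58.7
tool shift [-0.2806 -0.0155  0.031 ]
{'clock': 10.75, 'joint_positions': [0.3835, 0.4768, 1.7993, 0.0, 0.8652, 0.3084], 'ee_pos': [0.5374, 0.2495, 0.1411], 'eef_rot': [0.0001, 0.6801, 0.7331, 0.0002], 'ft_force': [0.1083, -0.0863, -2.1852], 'opening': 0.2036, 'grasp_force': 58.7242}
```

```bash
python3 -m creep '[[[-0.03,-0.002,0,0,0,0,0],[-0.04,-0.002,0,0,0,0,0],[-0.04,-0.002,0,0,0,0,0],[-0.04,-0.002,0,0,0,0,0],[-0.04,-0.002,0,0,0,0,0]]]' >/dev/null; python3 -m creep '[[[-0.04,-0.002,0,0,0,0,0],[-0.03,-0.002,0,0,0,0,0],[-0.0206,-0.0015,0,0,0,0,0],[0,0,0,0,0,0,0],[0,0,0,0,0,0,0]]]'; python3 -m creep '[[[0,0,0,0,0,0,0],[0,0,0.02,0,0,0,0],[0,0,0.01,0,0,0,0],[0,0,0,0,0,0,0],[0,0,0,0,0,0,0]]]'; python3 - <<'E'
from h import *
import pickle
to(.543,-.0315,.09)
c=cam('wrist');pickle.dump(c,open('c4.pkl','wb'))
E
```

```text
clock: 11.58
ee_pos: [0.544, -0.0326, 0.1409]
eef_rot: [0.0, 0.681, 0.732, 0.0]
ft_force: [0.4, 0.1, -1.4]
opening: 0.201
grasp_force: 58.8
clock: 12.0
ee_pos: [0.5434, -0.0306, 0.1103]
eef_rot: [-0.001, 0.679, 0.734, -0.001]
ft_force: [0.4, -0.7, -1.4]
opening: 0.201
grasp_force: 58.8
tool shift [-0.0008 -0.0004  0.0203]
```

```bash
python3 -m creep '[[[-0.001,0,0.01,0,0,0,0],[0,0,0.005,0,0,0,0],[0,0,0,0,0,0,0],[0,0,0.002,0,0,0,0],[0,0,0,0,0,0,0]]]'|grep -E 'ee_pos|ft'; for i in 1; do python3 -m creep '[[[0,0,0.001,0,0,0,0],[0,0,0.001,0,0,0,0],[0,0,0.001,0,0,0,0],[0,0,0,0,0,0,0],[0,0,0,0,0,0,0]]]'|grep -E 'ee_pos|ft';python3 -m creep '[[[0,0,0.001,0,0,0,0],[0,0,0.001,0,0,0,0],[0,0,0.001,0,0,0,0],[0,0,0,0,0,0,0],[0,0,0,0,0,0,0]]]'|grep -E 'ee_pos|ft'; done
```

```text
ee_pos: [0.544, -0.0325, 0.0935]
ft_force: [0.1, 0.3, -1.4]
ee_pos: [0.5441, -0.0324, 0.0908]
ft_force: [0.1, 0.4, -2.0]
ee_pos: [0.544, -0.0325, 0.0877]
ft_force: [0.2, 0.2, -1.2]
```

```bash
python3 -m creep '[[[0,0,0.001,0,0,0,0],[0,0,0.001,0,0,0,0],[0,0,0,0,0,0,0],[0,0,0,0,0,0,0],[0,0,0,0,0,0,0]]]'|grep -E 'ee_pos|ft';python3 -m creep '[[[0,0,0.001,0,0,0,0],[0,0,0.001,0,0,0,0],[0,0,0,0,0,0,0],[0,0,0,0,0,0,0],[0,0,0,0,0,0,0]]]'|grep -E 'ee_pos|ft'
```

```text
ee_pos: [0.5437, -0.0322, 0.0856]
ft_force: [-0.1, 3.8, -3.0]
ee_pos: [0.5437, -0.0323, 0.0835]
ft_force: [-2.2, 4.9, -1.2]
```

```bash
python3 -m creep '[[[0.001,0,0,0,0,0,0],[0,0,0,0,0,0,0],[0,0,0,0,0,0,0],[0,0,0,0,0,0,0],[0,0,0,0,0,0,0]]]'|grep -E 'ee_pos|ft';python3 -m creep '[[[0,0,0.001,0,0,0,0],[0,0,0.001,0,0,0,0],[0,0,0,0,0,0,0],[0,0,0,0,0,0,0],[0,0,0,0,0,0,0]]]'|grep -E 'ee_pos|ft'
```

```text
ee_pos: [0.5441, -0.0316, 0.0838]
ft_force: [-0.2, 0.1, -2.3]
ee_pos: [0.5441, -0.0314, 0.0818]
ft_force: [-0.1, -0.5, -1.3]
```

The lateral force vanished and the rim is already below the nut top, so this one fits. I continue down to the cover.

```bash
python3 -m creep '[[[0,0,0.001,0,0,0,0],[0,0,0.001,0,0,0,0],[0,0,0.001,0,0,0,0],[0,0,0,0,0,0,0],[0,0,0,0,0,0,0]]]'|grep -E 'ee_pos|ft';python3 -m creep '[[[0,0,0.001,0,0,0,0],[0,0,0.001,0,0,0,0],[0,0,0,0,0,0,0],[0,0,0,0,0,0,0],[0,0,0,0,0,0,0]]]'|grep -E 'ee_pos|ft';python3 -m creep '[[[0,0,0.001,0,0,0,0],[0,0,0.0005,0,0,0,0],[0,0,0,0,0,0,0],[0,0,0,0,0,0,0],[0,0,0,0,0,0,0]]]'|grep -E 'ee_pos|ft'
```

```text
ee_pos: [0.5439, -0.0314, 0.0787]
ft_force: [0.1, 0.6, -1.5]
ee_pos: [0.544, -0.0314, 0.0768]
ft_force: [0.1, 0.0, -1.2]
ee_pos: [0.5441, -0.0315, 0.0757]
ft_force: [-2.7, 0.7, 9.1]
```

```bash
python3 -m creep '[[[0,0,0,0,0,0,0],[0,0,0,0,0,0,0],[0,0,0,0,0,0,0],[0,0,0,0,0,0,0],[0,0,0,0,0,0,0]]]'; python3 - <<'E'
from h import *
print(r.hand_in())
E
```

```text
clock: 16.63
ee_pos: [0.5441, -0.0315, 0.0757]
eef_rot: [0.0, 0.679, 0.734, 0.0]
ft_force: [-2.6, -0.5, 9.5]
opening: 0.203
grasp_force: 60.3
the job is handed in; nothing more can be done
None
```

I pressed the treadle to its stop and released it; the first socket tried (middle pocket) went down over the nut to the cover and is still gripped there, with the other two left untouched in the holder; job handed in at 16.6 s, with seating and treadle judged from force and height readings, not a final picture.

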